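# Free the pedal of the counter bin, hold its lid open, ease it shut

### The arm

A 7-joint arm with a two-finger parallel gripper is mounted at the origin on the work surface. World frame = base frame: x ahead of the robot, y to its left, z up, the work surface at z = 0. Lengths are in m, angles in rad, forces in N, time in s.
With the tool pointing down it reaches from about 0.4 to 0.85 m from the base axis. Payload 10.4 kg.
Tool frame: the origin (TCP) lies midway between the tips of the shut fingers; the grasp point (between the pads) lies 19 mm behind it; z points along the fingers, y is the line along which they close (so a half turn about z gives the same grasp; the last joint's range is limited). The gripper opens to 87 mm and grips with 3 to 60 N. Pads are 19 mm wide; open, the fingers measure 117 mm over their backs; the gripper's body (75 mm by 190 mm) begins 51 mm behind the grasp point.
Start: joints at [1.275, 0.332, -0.065, 1.46, 0.022, 1.35, -0.088], TCP at [0.168, -0.602, 0.223] pointing down, gripper open.
Joint ranges: [-2.6, 2.6], [-0.5, 2.12], [-1.47, 1.34], [0.16, 2.42], [-1.27, 4.41], [0.06, 2.06], [-2.6, 2.6]. Speed limits (rad/s): [2.22, 2.22, 2.79, 2.79, 3.14, 3.14, 3.14].

### API

Orientations are given as a unit quaternion [x, y, z, w].
In Python, from bench import r gives the robot as it stands.
- The arm moves only by the tool arm_command, never from a script. Its arguments are lists of equal length, an entry for each row: "xyz": the shift along the world's x, y, z in m, a list of three; "rot": the turn, a rotation vector about the world's x, y, z in rad, a list of three. In form: {"xyz": [[tx, ty, tz], ...], "rot": [[ax, ay, az], ...]}. A call has 1 to 20 rows; each row is the pose to reach, as a shift and turn from the pose commanded when the call began; what a row does not reach only later rows make up. A row lasts 1/12 s, in which the tool goes at most 41.7 mm and 7.16 degrees, less where a joint would pass 70% of its speed; a pose out of reach is approached as far as the arm can. A call with a gripper value outside its range is refused whole. "grip" is the opening, from 0 (shut) to 1 (fully open), set as the call begins (left out, the last holds). The fingers move at their own pace and stop on an object; "squeeze" is the grip in N (left out, the last holds). Time passes only in rows, so rows that repeat a pose let the fingers close. It gives the time, the measured TCP pose, the force, the opening and the grip force at its end, in the units of the state.
- r.read_state(): the state, without advancing time (a new reading comes with each control period).
- r.camera(name): name is "scene" or "top" or "wrist"; returns the picture (480x640x3 uint8, red, green, blue); there is no depth.
- r.camera_model(name): a dict with "fx", "fy", "cx", "cy" (pixels), "T" (4x4, takes a point from camera to world coordinates). Camera axes: x right, y up, looking along -z (the intrinsics and any distortion apply to the point x, -y, -z); pixel columns grow to the right and rows downward; lengths in m; the calibration is good to about 2 mm. A picture is of the moment at which its call begins: read the wrist's pose just before it. camera_model takes no time and is no camera call; for the wrist camera it gives the pose at the moment of the call.
- r.close_job(): hands the job in; it is judged then, once.
Trained networks look in the newest picture that a camera, given by its name, has taken for a name from the list of things; names that differ only in an ending like _2 or _b are one class to them, and where a whole thing is asked for, a point or a joint stands for the part that bears it (a point fixed in the world has none). Each returns a list of dicts, best first, with "conf" (0 to 1); they miss things now and then, are a little off and sometimes report something else, mostly with a low value. They report only what shows in the picture. A call takes as long as a camera call. They do not tell look-alikes from the thing itself.
- r.look_for(label, camera): "at" ([x, y, z] in m, in the coordinates of the camera as it stood for that picture, good to about 4 mm: the middle of the surface that is visible of it).
- r.spot_point(label, camera): "at" ([x, y, z] in m, in the coordinates of the camera as it stood for that picture, good to about 4 mm: a listed point, or the origin of a listed thing).
The state is a dict: "time": time; "joint_positions": joint angles; "joint_vel": joint speeds; "joint_torque": joint torques, N m; "ee_pos": TCP position; "eef_rot": TCP orientation; "ft_force": force on the tool from outside, world axes, zero at the start; "torque": the same for the moment, N m; "width": finger opening in m; "grip_force": force on a finger pad.
Only numpy, scipy, OpenCV 4.12 (cv2) and the standard library are available. Lean on these libraries where they do the work, as an engineer would, in place of code of your own. Each camera call takes 0.05 s, during which the arm holds its last target. There are 200 camera calls.

### The job

The red sippy cup's screw lid has slipped under the pedal of the little bin by the sink and blocks it: first slide it with your fingertips right out from under the pedal, flat along the counter, without picking it up. Then press the pedal down so that the bin's lid stands wide open, keep it open for about three seconds while I drop my peelings in, and ease the pedal back up so that the lid comes down fully shut without slamming. Work the bin's lid by its pedal only, and leave everything else standing where it is.

Things in the scene. Friction and masses are not known exactly. Their poses are not given: they have to be found in the camera images.
- bin: small pedal bin, fixed on the counter: white shell 170 mm deep (x), 150 mm wide (y), 185 mm high, flat steel lid whose top is 199 mm above the counter. Origin: centre of its underside, z up. The front with the pedal faces the body's -x (front wall at x = -85 mm), turned roughly to the robot's right (world -y); the lid is hinged along the top of the back (+x).
- pedal_pivot (a joint): pedal angle about its axle, which lies along the bin's y at bin x = -20 mm, height 45.5 mm. 0 = level, at rest; 0.245 rad = right down on its stop. Rigidly linked: lid angle = 4.9 x pedal angle. Nothing else holds it down: the lid's weight brings it back up. At the press point it takes 3 to 6 N at first, 1 to 2 N near the stop, over 30 mm; 1 mm there is about 0.04 rad of the lid.
- pedal_pad (a point): the press point: on top of the pedal's black ribbed tread, in the middle of its width, 58 mm out from the bin's front wall and 14 mm short of the pedal's front edge
- pedal: steel pedal plate, 64 mm wide (bin y -32 to +32 mm), 5 mm thick, sticking out 72 mm from the front wall to bin x = -157 mm. At rest its top is 48 mm and its underside 43 mm above the counter; fully down its front edge is about 10 mm above it. Origin on its axle, -x out along the pedal.
- lid_hinge (a joint): angle of the bin's lid: 0 = shut, 1.2 rad = wide open with the pedal on its stop; over 1.05 counts as wide open. Let go from open it falls shut in a fraction of a second at 3 rad/s or more; closing faster than 2 rad/s counts as slamming.
- bin_lid: the bin's steel lid, 176 by 154 mm, 15 mm thick; origin on its hinge line at the back. Only the pedal is to move it
- red_lid: red screw lid lying flat: ribbed disc 72 mm across, 20 mm high, small white spout on top (16 x 28 mm, up to 28 mm above the counter, 14 mm off centre along its own +x), 35 g. Origin: centre of its underside. At the start its centre is about 23 mm out past the pedal's front edge, so that its rim lies under the pedal and stops it about two thirds of the way down.
- red_cup: red sippy cup without its lid, open, two red handles, 108 mm over the handles, 90 mm high; origin at the centre of its underside. Either it or the soap bottle stands to one side of the pedal, 155 to 168 mm from the bin's middle line; the other one stands beside the bin's shell, on the other side, where the counter by the pedal is free.
- soap_bottle: yellow washing-up bottle with a green cap, 66 mm across, 197 mm high; origin at the centre of its underside
- straw_brush: straw brush lying on the counter: blue grip 85 mm, steel wire and white bristles, 225 mm over all; origin under it near the end of the grip
- mug: blue mug, 80 mm across, 92 mm high; origin at the centre of its underside
- milk_tin: milk tin, 74 mm across, 75 mm high; origin at the centre of its underside
Not all that is in view belongs to the job. There is more than one size of the red_lid; the job needs the smaller. Of the things shaped like the milk_tin, the aluminium one is meant.

How it is judged:
By the outcome, as a careful person would: the job done as asked, in the order asked, and still so for the second after the job is handed in, with the robot touching nothing.
It also fails if it takes over 61 s, if anything falls off the work surface, if the arm or the gripper's body presses on something with over 40 N, if the wrist force passes 120 N, or if a joint passes its speed limit or range.

## Working session

There is one attempt and no reset: what is moved stays moved. The work goes in short steps, Python scripts to look and compute and a tool call to move; the robot and the scene stay as the last step left them, time stands still between calls to the robot, and variables do not carry over. Pictures are saved under pics/ and viewed, at most 10 in all, crops included, and the job is handed in when it is done.

Besides the shell and the picture viewer there is one more tool, called after ">>>" as name(argument=value, ...) on one line, values as JSON. arm_command: Moves the arm, as the interface text tells. Its arguments: {"type":"object","properties":{"xyz":{"type":"array"},"rot":{"type":"array"},"grip":{"type":"number"},"squeeze":{"type":"number"}},"required":["xyz","rot"]}

```bash
mkdir -p pics; ls
cat > h.py <<'E'
import numpy as np, cv2
from bench import r
def w(cam,p): 
    T=np.array(r.camera_model(cam)["T"]); return (T@np.append(p,1))[:3]
E
python3 - <<'E'
from h import *
for c in ["top","scene"]:
    im=r.camera(c); cv2.imwrite(f"pics/{c}0.png",im[:,:,::-1])
    for l in ["red_lid","pedal_pad","pedal","bin","red_cup","soap_bottle"]:
        for d in r.spot_point(l,c)[:3]: print(c,l,np.round(w(c,d["at"]),3),round(d["conf"],2))
s=r.read_state();print(s["time"],s["ee_pos"],s["eef_rot"],s["ft_force"],s["width"])
E
```

```text
pics
top red_lid [ 0.356 -0.156 -0.002] 0.96
top red_lid [ 0.54  -0.059  0.002] 0.87
top pedal_pad [ 0.543 -0.02   0.049] 0.92
top red_cup [ 0.379 -0.011 -0.001] 0.82
top soap_bottle [0.702 0.081 0.002] 0.63
scene red_lid [ 0.544 -0.061 -0.004] 0.76
scene red_lid [ 0.356 -0.157  0.001] 0.72
scene pedal_pad [ 0.545 -0.022  0.045] 0.75
scene bin [0.557 0.118 0.002] 0.58
scene red_cup [ 0.385 -0.013  0.001] 0.55
scene red_cup [0.706 0.082 0.003] 0.54
scene soap_bottle [0.705 0.08  0.004] 0.58
0.7 [ 0.16842758 -0.60189227  0.22260341] [9.90708510e-01 1.36002370e-01 2.60809769e-06 5.79735986e-05] [-0.1522951   0.15784479 -0.42559702] 0.08679755634716271
```

View pics/top0.png

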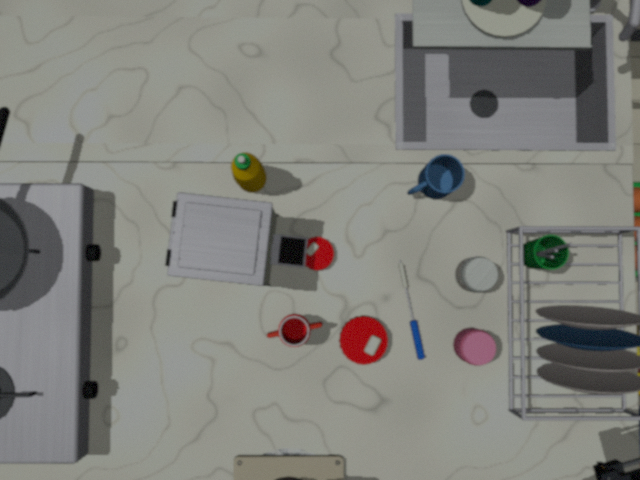

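View pics/scene0.png

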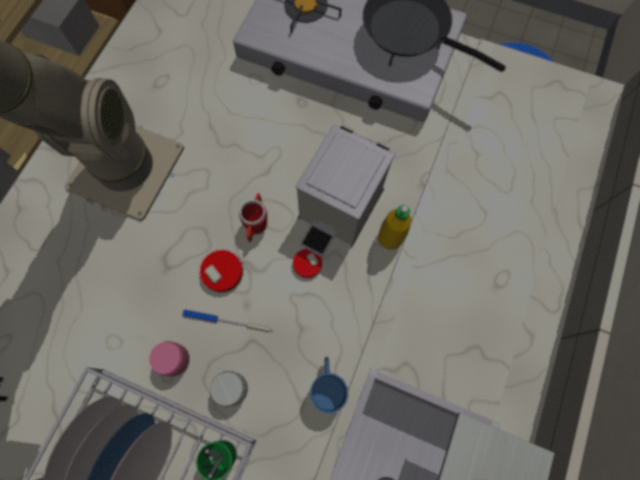

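The top view has the robot at the bottom, image right = world -y. The small red lid is at (320,254), with its rim under the black tread at (292,250). The cup (295,330) is on the near side of the pedal, and the soap (250,172) is beside the shell on the far side. The larger red lid at (365,340) is a decoy. The brush tip is at (403,265). The scene view agrees with this. I'll move to a hover over the small lid, with the finger line across the pedal.

>>> arm_command(xyz=[[0,0,0.04],[0.01,0.02,0.075],[0.03,0.045,0.1],[0.05,0.075,0.11],[0.075,0.11,0.11],[0.1,0.145,0.11],[0.125,0.18,0.11],[0.15,0.215,0.11],[0.175,0.25,0.11],[0.2,0.285,0.11],[0.225,0.32,0.11],[0.25,0.355,0.1],[0.275,0.39,0.09],[0.3,0.425,0.07],[0.325,0.46,0.05],[0.345,0.495,0.03],[0.365,0.525,0],[0.373,0.542,-0.02],[0.373,0.542,-0.023],[0.373,0.542,-0.023]], rot=[[0,0,0],[0,0,0],[0,0,0.07],[0,0,0.15],[0,0,0.23],[0,0,0.31],[0,0,0.39],[0,0,0.47],[0,0,0.55],[0,0,0.63],[0,0,0.71],[0,0,0.79],[0,0,0.87],[0,0,0.95],[0,0,1.03],[0,0,1.11],[0,0,1.18],[0,0,1.204],[0,0,1.204],[0,0,1.204]], grip=1)

```text
time: 2.37
ee_pos: [0.5408, -0.0555, 0.1962]
eef_rot: [0.738, 0.675, -0.001, -0.002]
ft_force: [-0.8, 0.7, 0.0]
width: 0.0872
grip_force: 0.0
```

Run:
```python
from h import *
s=r.read_state();print(s["time"],s["ee_pos"],s["eef_rot"],s["ft_force"],s["joint_positions"])
c="wrist"
im=r.camera(c); cv2.imwrite(f"pics/w1.png",im[:,:,::-1])
for l in ["red_lid","pedal_pad","bin","red_cup","straw_brush"]:
    for d in r.spot_point(l,c)[:3]: print(c,l,np.round(w(c,d["at"]),3),round(d["conf"],2))
```

```text
2.3667 [ 0.54075427 -0.0555415   0.19615537] [ 7.37555931e-01  6.75281153e-01 -6.41109156e-04 -2.49038480e-03] [-0.81011249  0.68610723  0.0447431 ] [ 0.59763337  0.23604472 -0.66116203  1.68241706  0.14735549  1.27878705
 -0.18134879]
wrist red_lid [ 0.544 -0.06  -0.   ] 0.96
wrist pedal_pad [ 0.415 -0.259  0.   ] 0.38
wrist red_cup [ 0.385 -0.02  -0.001] 0.85
wrist straw_brush [ 0.417 -0.263  0.002] 0.56
```

View pics/w1.png

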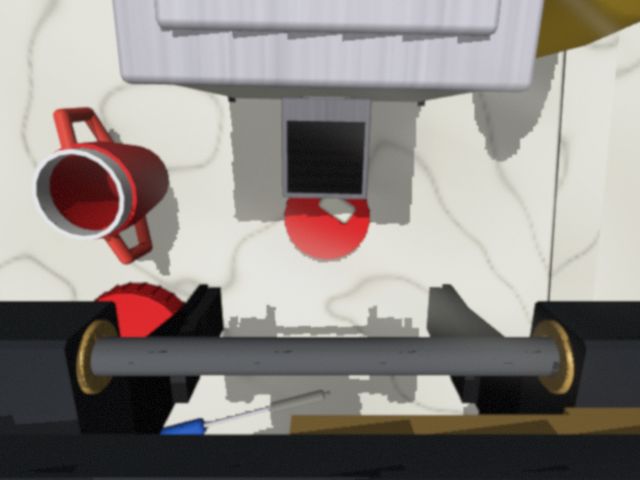

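The wrist view shows the small lid at (327,225), centred between the fingers at (200,340) and (440,340), with its rim under the tread (325,160). The cup (90,195) is clear. Before going down I'll check how far the wrist camera sticks out.

Run:
```python
from h import *
print(np.round(r.camera_model("wrist")["T"],3), r.read_state()["ee_pos"])
```

```text
[[ 0.995  0.093  0.025  0.548]
 [-0.096  0.954  0.283  0.018]
 [ 0.002 -0.284  0.959  0.362]
 [ 0.     0.     0.     1.   ]] [ 0.54164087 -0.0613535   0.20072878]
```

>>> arm_command(xyz=[[0.001,-0.001,-0.025],[0.002,-0.001,-0.05],[0.002,-0.001,-0.075],[0.002,-0.001,-0.1],[0.002,-0.001,-0.1],[0.002,-0.001,-0.1]], rot=[[0,0,0],[0,0,0],[0,0,0],[0,0,0],[0,0,0],[0,0,0]])

```text
time: 3.17
ee_pos: [0.543, -0.0616, 0.0998]
eef_rot: [0.74, 0.673, -0.0, -0.0]
ft_force: [0.5, -0.6, 0.4]
width: 0.0868
grip_force: 0.0
```

The wrist camera projects toward the bin, so I'll lean the tool away from the bin (about the finger line) for both sub-tasks.

>>> arm_command(xyz=[[0,0,0],[0,0,0],[0,0,0],[0,0,0],[0,0,-0.02],[0,0,-0.04],[0,0,-0.06],[0,0,-0.075],[0,0,-0.085],[0,0,-0.09],[0,0,-0.09],[0,0,-0.09]], rot=[[0.1,-0.009,0],[0.2,-0.018,0],[0.3,-0.027,0],[0.348,-0.031,0],[0.348,-0.031,0],[0.348,-0.031,0],[0.348,-0.031,0],[0.348,-0.031,0],[0.348,-0.031,0],[0.348,-0.031,0],[0.348,-0.031,0],[0.348,-0.031,0]])

```text
time: 4.17
ee_pos: [0.5443, -0.0612, 0.0108]
eef_rot: [0.728, 0.663, 0.128, -0.117]
ft_force: [-0.8, 0.4, 0.1]
width: 0.0873
grip_force: 0.0
```

>>> arm_command(xyz=[[0,0,0],[0,0,0],[0,0,0],[0,0,0],[0,0,0],[0,0,0]], rot=[[0,0,0],[0,0,0],[0,0,0],[0,0,0],[0,0,0],[0,0,0]], grip=0.76, squeeze=3)

```text
time: 4.67
ee_pos: [0.5437, -0.061, 0.01]
eef_rot: [0.728, 0.663, 0.128, -0.117]
ft_force: [-0.3, -0.7, 4.4]
width: 0.0719
grip_force: 3.0
```

>>> arm_command(xyz=[[0,-0.002,0],[0,-0.006,0],[-0.001,-0.011,0],[-0.002,-0.016,0],[-0.002,-0.021,0],[-0.003,-0.026,0],[-0.003,-0.031,0],[-0.004,-0.036,0],[-0.004,-0.041,0],[-0.005,-0.046,0],[-0.005,-0.05,0],[-0.005,-0.052,0],[-0.005,-0.052,0],[-0.005,-0.052,0]], rot=[[0,0,0],[0,0,0],[0,0,0],[0,0,0],[0,0,0],[0,0,0],[0,0,0],[0,0,0],[0,0,0],[0,0,0],[0,0,0],[0,0,0],[0,0,0],[0,0,0]])

```text
time: 5.83
ee_pos: [0.5384, -0.1136, 0.0095]
eef_rot: [0.729, 0.663, 0.128, -0.117]
ft_force: [-0.0, -2.0, 3.3]
width: 0.072
grip_force: 3.0
```

>>> arm_command(xyz=[[0,0,0],[0,0,0],[0,0,0],[0,0,0],[0,0,0.01],[0,0,0.03],[0,0,0.06],[0,0,0.09],[0,0,0.11],[0,0,0.11]], rot=[[0,0,0],[0,0,0],[0,0,0],[0,0,0],[0,0,0],[0,0,0],[0,0,0],[0,0,0],[0,0,0],[0,0,0]], grip=1)

```text
time: 6.67
ee_pos: [0.5408, -0.1132, 0.1247]
eef_rot: [0.728, 0.663, 0.129, -0.114]
ft_force: [0.6, -0.7, 0.5]
width: 0.0871
grip_force: 0.0
```

Run:
```python
from h import *
s=r.read_state();print(s["time"],s["ee_pos"],s["eef_rot"],s["ft_force"],s["joint_positions"])
for c in ["wrist","top","scene"]:
  im=r.camera(c)
  if c!="top": cv2.imwrite(f"pics/{c}2.png",im[:,:,::-1])
  for l in ["red_lid","pedal_pad","pedal"]:
    for d in r.spot_point(l,c)[:2]: print(c,l,np.round(w(c,d["at"]),3),round(d["conf"],2))
```

```text
6.6667 [ 0.54082749 -0.11321123  0.12469269] [ 0.72799047  0.66348321  0.12928667 -0.11447644] [ 0.64924995 -0.65358293  0.47631373] [ 0.8900599   0.40564267 -0.6777927   1.70350401 -0.10174037  1.16692613
  0.19668638]
wrist red_lid [ 0.538 -0.107 -0.004] 0.98
wrist pedal_pad [ 0.535 -0.019  0.043] 0.66
top red_lid [ 0.357 -0.158 -0.001] 0.95
top red_lid [ 0.537 -0.112  0.002] 0.76
top pedal_pad [ 0.544 -0.019  0.047] 0.58
scene pedal_pad [ 0.546 -0.023  0.046] 0.72
```

View pics/wrist2.png

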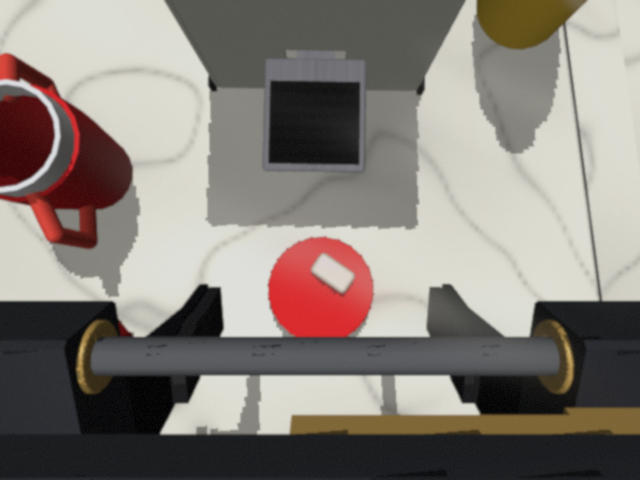

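The lid now lies free at about (0.5375, -0.111), seen at (320,290). Its rim is about 40 mm clear of the pedal edge (315,170). Next I'll shut the fingers and move over the tread.

>>> arm_command(xyz=[[0.001,0.012,0],[0.002,0.03,0],[0.003,0.05,0],[0.004,0.07,0],[0.005,0.085,-0.01],[0.006,0.096,-0.025],[0.006,0.096,-0.04],[0.006,0.096,-0.05],[0.006,0.096,-0.055],[0.006,0.096,-0.055],[0.006,0.096,-0.055],[0.006,0.096,-0.055]], rot=[[0.03,-0.003,0],[0.06,-0.006,0],[0.087,-0.008,0],[0.087,-0.008,0],[0.087,-0.008,0],[0.087,-0.008,0],[0.087,-0.008,0],[0.087,-0.008,0],[0.087,-0.008,0],[0.087,-0.008,0],[0.087,-0.008,0],[0.087,-0.008,0]], grip=0, squeeze=20)

```text
time: 8.27
ee_pos: [0.5449, -0.0173, 0.0653]
eef_rot: [0.722, 0.657, 0.16, -0.146]
ft_force: [0.0, 0.1, -0.6]
width: 0.0147
grip_force: 0.0
```

Run:
```python
from h import *
s=r.read_state();print(s["time"],s["ee_pos"],s["eef_rot"],s["ft_force"],s["joint_positions"],s["width"])
c="scene"
im=r.camera(c); cv2.imwrite("pics/scene3.png",cv2.resize(im[80:360,140:500,::-1],None,fx=2,fy=2))
```

```text
8.2667 [ 0.54493603 -0.01731913  0.06525673] [ 0.7221355   0.65696961  0.15988608 -0.14610847] [ 0.04096619  0.11665486 -0.6491499 ] [ 0.81649028  0.47263118 -0.7189592   1.80962139 -0.1566012   0.99688276
  0.14324023] 0.014735953333579114
```

View pics/scene3.png

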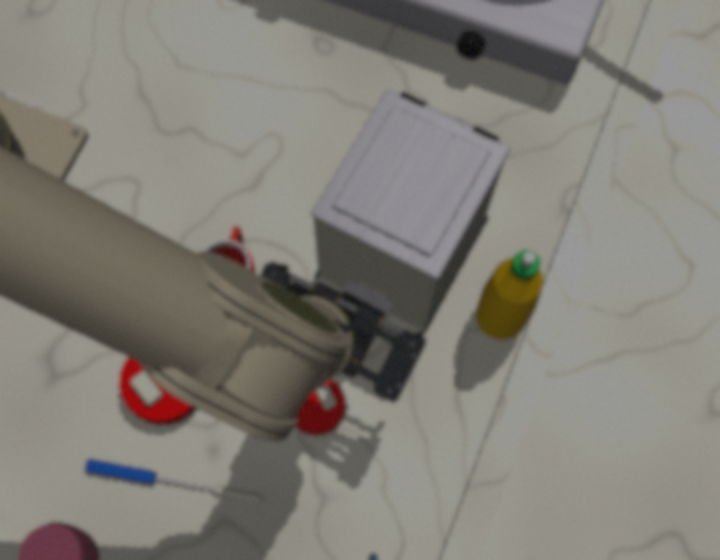

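The view shows the fingertips over the tread, and the forearm, at (250,330), well clear of the bin lid, at (420,180). Now I'll press gently.

>>> arm_command(xyz=[[0,0,-0.003],[0,0,-0.006],[0,0,-0.009],[0,0,-0.011],[0,0,-0.013],[0,0,-0.015],[0,0,-0.017],[0,0,-0.019],[0,0,-0.021],[0,0,-0.023],[0,0,-0.025],[0,0,-0.025],[0,0,-0.025]], rot=[[0,0,0],[0,0,0],[0,0,0],[0,0,0],[0,0,0],[0,0,0],[0,0,0],[0,0,0],[0,0,0],[0,0,0],[0,0,0],[0,0,0],[0,0,0]], grip=0)

```text
time: 9.4
ee_pos: [0.5444, -0.0166, 0.0395]
eef_rot: [0.722, 0.657, 0.16, -0.147]
ft_force: [-1.3, 0.3, 3.0]
width: 0.0003
grip_force: 1.7
```

>>> arm_command(xyz=[[0,0,-0.002],[0,0,-0.004],[0,0.001,-0.006],[0,0.001,-0.008],[0,0.001,-0.01],[0,0.002,-0.012],[0,0.002,-0.014],[0,0.002,-0.016],[0,0.002,-0.017],[0,0.003,-0.018],[0,0.003,-0.018],[0,0.003,-0.018]], rot=[[0,0,0],[0,0,0],[0,0,0],[0,0,0],[0,0,0],[0,0,0],[0,0,0],[0,0,0],[0,0,0],[0,0,0],[0,0,0],[0,0,0]])

```text
time: 10.4
ee_pos: [0.5444, -0.0145, 0.0215]
eef_rot: [0.722, 0.657, 0.159, -0.146]
ft_force: [-0.3, -2.0, 2.3]
width: 0.0004
grip_force: 1.2
```

Run:
```python
from h import *
s=r.read_state();print(s["time"],s["ee_pos"],s["ft_force"])
c="scene"
im=r.camera(c); cv2.imwrite("pics/scene4.png",cv2.resize(im[80:360,140:500,::-1],None,fx=2,fy=2))
```

```text
10.4 [ 0.54444051 -0.01447603  0.02149394] [-0.30897019 -1.9939226   2.29188113]
```

View pics/scene4.png

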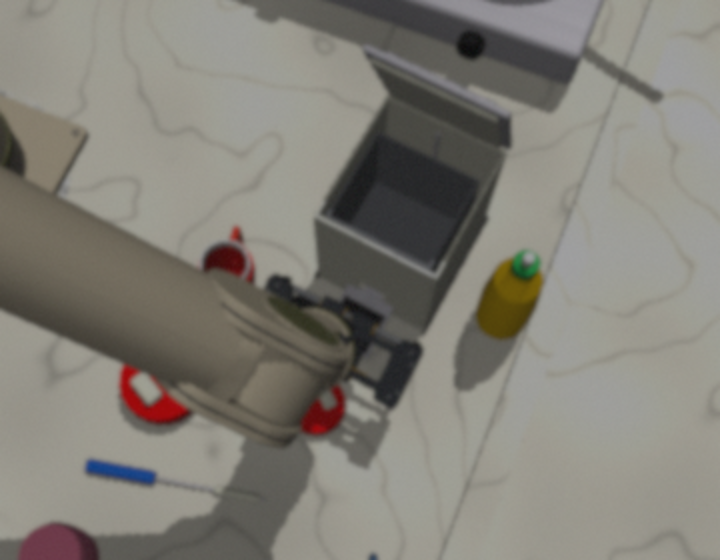

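The lid stands wide open with its edge at (440,100), so I'll press slightly further and hold.

>>> arm_command(xyz=[[0,0,-0.001],[0,0,-0.0015],[0,0,-0.0015],[0,0,-0.0015],[0,0,-0.0015],[0,0,-0.0015],[0,0,-0.0015],[0,0,-0.0015],[0,0,-0.0015],[0,0,-0.0015],[0,0,-0.0015],[0,0,-0.0015],[0,0,-0.0015],[0,0,-0.0015],[0,0,-0.0015],[0,0,-0.0015],[0,0,-0.0015],[0,0,-0.0015]], rot=[[0,0,0],[0,0,0],[0,0,0],[0,0,0],[0,0,0],[0,0,0],[0,0,0],[0,0,0],[0,0,0],[0,0,0],[0,0,0],[0,0,0],[0,0,0],[0,0,0],[0,0,0],[0,0,0],[0,0,0],[0,0,0]])

```text
time: 11.95
ee_pos: [0.5446, -0.0144, 0.0208]
eef_rot: [0.722, 0.657, 0.16, -0.146]
ft_force: [-4.2, -4.3, 13.2]
width: 0.0002
grip_force: 6.9
```

>>> arm_command(xyz=[[0,0,0],[0,0,0],[0,0,0],[0,0,0],[0,0,0],[0,0,0],[0,0,0],[0,0,0],[0,0,0],[0,0,0],[0,0,0],[0,0,0],[0,0,0],[0,0,0],[0,0,0],[0,0,0]], rot=[[0,0,0],[0,0,0],[0,0,0],[0,0,0],[0,0,0],[0,0,0],[0,0,0],[0,0,0],[0,0,0],[0,0,0],[0,0,0],[0,0,0],[0,0,0],[0,0,0],[0,0,0],[0,0,0]])

```text
time: 13.28
ee_pos: [0.5447, -0.0144, 0.0209]
eef_rot: [0.722, 0.657, 0.16, -0.146]
ft_force: [-4.4, -4.1, 12.1]
width: 0.0003
grip_force: 6.9
```

>>> arm_command(xyz=[[0,0,0.001],[0,0,0.002],[0,0,0.0035],[0,0,0.005],[0,0,0.0065],[0,-0.001,0.008],[0,-0.001,0.0095],[0,-0.001,0.011],[0,-0.001,0.0125],[0,-0.002,0.014],[0,-0.002,0.0155],[0,-0.002,0.017],[0,-0.002,0.0185],[0,-0.003,0.02],[0,-0.003,0.021],[0,-0.003,0.022]], rot=[[0,0,0],[0,0,0],[0,0,0],[0,0,0],[0,0,0],[0,0,0],[0,0,0],[0,0,0],[0,0,0],[0,0,0],[0,0,0],[0,0,0],[0,0,0],[0,0,0],[0,0,0],[0,0,0]])

```text
time: 14.62
ee_pos: [0.5445, -0.0167, 0.0423]
eef_rot: [0.722, 0.657, 0.16, -0.147]
ft_force: [-0.3, 0.6, 3.1]
width: 0.0002
grip_force: 1.7
```

>>> arm_command(xyz=[[0,0,0.001],[0,0,0.002],[0,0,0.003],[0,0,0.004],[0,0,0.005],[0,0,0.006],[0,0,0.007],[0,0,0.008],[0,0,0.009],[0,0,0.01],[0,0,0.011],[0,0,0.012],[0,0,0.013],[0,0,0.014],[0,0,0.015],[0,0,0.016],[0,0,0.017],[0,0,0.018]], rot=[[0,0,0],[0,0,0],[0,0,0],[0,0,0],[0,0,0],[0,0,0],[0,0,0],[0,0,0],[0,0,0],[0,0,0],[0,0,0],[0,0,0],[0,0,0],[0,0,0],[0,0,0],[0,0,0],[0,0,0],[0,0,0]])

```text
time: 16.12
ee_pos: [0.5444, -0.0169, 0.0602]
eef_rot: [0.722, 0.657, 0.16, -0.147]
ft_force: [0.2, -0.5, 0.4]
width: 0.0006
grip_force: 0.0
```

Shut and off the pedal. Now I'll retreat upward and away from the bin, then check.

>>> arm_command(xyz=[[0,0,0.01],[0,0,0.03],[0,-0.01,0.055],[0,-0.03,0.08],[0,-0.06,0.11],[0,-0.09,0.14],[0,-0.12,0.16],[0,-0.15,0.18],[0,-0.18,0.2],[0,-0.21,0.2],[0,-0.24,0.2],[0,-0.26,0.2],[0,-0.26,0.2],[0,-0.26,0.2]], rot=[[0,0,0],[0,0,0],[0,0,0],[0,0,0],[0,0,0],[0,0,0],[0,0,0],[0,0,0],[0,0,0],[0,0,0],[0,0,0],[0,0,0],[0,0,0],[0,0,0]])

```text
time: 17.28
ee_pos: [0.5442, -0.2777, 0.2603]
eef_rot: [0.722, 0.656, 0.16, -0.147]
ft_force: [0.4, 0.5, 0.3]
width: 0.0002
grip_force: 0.0
```

Run:
```python
from h import *
im=r.camera("top"); im2=r.camera("scene"); cv2.imwrite("pics/end.png",np.hstack([im[120:400,150:450],im2[100:380,170:470]])[:,:,::-1])
for c in ["top","scene"]:
  for l in ["red_lid","pedal_pad","red_cup"]:
    for d in r.spot_point(l,c)[:2]: print(c,l,np.round(w(c,d["at"]),3),round(d["conf"],2))
```

```text
top red_lid [ 0.356 -0.162  0.004] 0.82
top red_lid [ 0.536 -0.112  0.002] 0.61
top pedal_pad [ 0.546 -0.02   0.048] 0.94
top red_cup [ 0.38  -0.011 -0.002] 0.57
scene red_lid [ 0.545 -0.109  0.001] 0.88
scene red_lid [ 0.355 -0.157  0.001] 0.62
scene pedal_pad [ 0.547 -0.021  0.047] 0.67
scene red_cup [ 0.383 -0.011  0.001] 0.75
```

View pics/end.png

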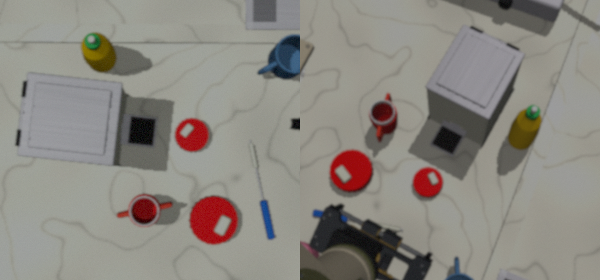

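The bin lid is shut at (70,118), the pedal is up at (142,130), and the small lid lies clear at (192,134). Everything else is where it was, so I'll hand in.

```bash
python3 -c "
from bench import r
print(r.close_job())"
```

```text
the job is handed in; nothing more can be done
None
```

The job is handed in: I slid the small red lid flat along the counter until it was about 40 mm clear of the pedal, held the bin wide open for about three seconds, and eased it shut, with the other things still in place in the last pictures; no verdict came back.

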